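# Lock the pan fence on the pizza-oven ledge

### The job

The two nested dough pans stand loose in their aluminium stand. Slide that stand's fence up snug against the pans, then flip its red cam lever all the way over to lock the fence there. Leave the lever of the other stand, the one with the garlic keeper, as it is.

Things in the scene. Friction and masses are not known exactly. Their poses are not given: they have to be found in the camera images.
- push_tab (a point): Centre of the top edge of the black push tab behind the sliding fence of the stand with the pans; 60 mm above the ledge, tab 40 mm wide, 10 thick. +x = slide direction, towards the pans (about world +y), z up. Fence: dark plate 120 mm wide, 60 high, its pan-side face 75 mm ahead (+x) of here; drag 2 N, stays put, starts 35 to 70 mm short of the pans. Lever pivot: 41 mm ahead, 30 mm lower.
- lever (a joint): Red cam lever on that fence, rad. 0 = free, leans 17 deg from upright to the tab's +y (towards the robot); 1.1 = locked at its stop, leans 46 deg to -y (away). Starts at 0 to 0.15, stays where left. Axis along the slide; 10 mm bar, 70 mm from pivot to centre of the 18 mm end ball, 97 mm above the ledge when free, 79 locked. From 0.25 on the cam bites: up to 15 N sideways 40 mm above the pivot.
- pans: Two nested rectangular aluminium dough pans (one unit, 0.45 kg), loose on the stand's 8 mm thick bed, 2 to 7 mm short of its 46 mm high end stop. 110 mm along the slide, 140 across, rim 58 mm above the ledge. Origin: centre of the underside; x along the slide, so their fence-side face is 55 mm behind it. The stand is a fixed aluminium plate, 270 x 150 mm.
- spare_lever (a joint): The same red cam lever on the identical twin stand, fixed beside the first, which holds the round cream garlic keeper (96 mm wide, 111 mm above the ledge); rad, 0 = free. Leave it alone. Which stand is on the left changes.
There are look-alikes about, which are no part of the job. Leave any black or pink look-alike of the pans alone.

How it is judged:
By the outcome, as a careful person would: the job done as asked, in the order asked, and still so for the second after the job is handed in, with the robot touching nothing.
It also fails if it takes over 40 s, if anything falls off the work surface, if the arm or the gripper's body presses on something with over 40 N, if the wrist force passes 120 N, or if a joint passes its speed limit or range.

### The arm

A 7-joint arm with a two-finger parallel gripper is mounted at the origin on the work surface. World frame = base frame: x ahead of the robot, y to its left, z up, the work surface at z = 0. Lengths are in m, angles in degrees, forces in N, time in s.
With the tool pointing down it reaches from about 0.35 to 0.9 m from the base axis. Payload 19.9 kg.
Tool frame: the origin (TCP) lies on the centre line of the jaws, within the pads' length; the fingertips stand 11 mm ahead of it and the grasp point (between the pads) lies 8 mm behind it; x points along the fingers, y is the direction in which the jaws open and shut, and the axes are right-handed (so a half turn about x gives the same grasp; the last joint's range is limited). The gripper opens to 94 mm and grips with 3 to 60 N. Pads are 16 mm wide; open, the fingers measure 119 mm over their backs; the gripper's body (75 mm by 177 mm) begins 78 mm behind the grasp point.
Start: joints at [60.819, 23.915, -0.59, 92.452, 0.269, 63.638, -3.037], TCP at [0.282, -0.558, 0.216] pointing down, gripper open.
Joint ranges: [-161.28, 161.28], [-22.2, 115.67], [-73.04, 71.86], [3.21, 147.25], [-68.34, 248.33], [10.77, 114.83], [-161.83, 161.83]. Speed limits (degrees/s): [108.29, 108.29, 136.94, 136.94, 172.46, 172.46, 172.46].

### API

Orientations are given as [roll, pitch, yaw] about the fixed x, y, z axes, in that order (R = Rz(yaw) Ry(pitch) Rx(roll)).
In Python, from rig import robot, hand, ik, camera gives the robot as it stands. The module is installed in compiled form; this text tells all that it offers. Calls block until the motion is done:
- robot.goto(position, orientation): joint-space move of the TCP to a pose.
- robot.move_l(position, speed=0.15, frame=None, threshold=None): straight line of the TCP; frame=None keeps the orientation; speed is the mean speed in m/s. With threshold (N) it stops when the force on the tool has changed by that much, and returns True; else False.
- robot.move_joints(angles): joint-space move.
- hand.grip(opening): finger opening in m; the grip force is fixed at half the most; returns when the fingers have stopped.
- robot.hold(seconds).
- ik(position, orientation): joint angles nearest the present ones, or None.
- camera(name): name is "side" or "top" or "wrist"; returns a dict with "pixels" (480x640x3 uint8, red, green, blue), "camera_matrix" (3x3 intrinsics, pixels), "R" (3x3) and "t" (3): a world point X has camera coordinates R X + t. Camera axes: x right, y down, z forward; pixel columns grow to the right and rows downward; lengths in m; the calibration is good to about 2 mm. The wrist camera is an equidistant fisheye: a pixel r from the principal point sees the ray r / f radians off the axis. A picture is of the moment at which its call begins. There is no depth.
A pose or a line that the arm cannot do raises robot.PlanningError and nothing moves.
- robot.hand_in(): hands the job in, once; it reports no verdict.
Readings, each from a call of its own:
- robot.get_time(): time.
- robot.get_q(): joint angles.
- robot.get_joint_velocities(): joint speeds.
- robot.get_effort(): joint torques, N m.
- robot.get_tool_pos(): TCP position.
- robot.get_orientation(): TCP orientation.
- robot.get_contact_force(): force on the tool from outside, world axes, zero at the start.
- robot.get_torque(): the same for the moment, N m.
- robot.get_opening(): finger opening in m.
Only numpy, scipy, OpenCV 4.12 (cv2) and the standard library are available. Lean on these libraries where they do the work, as an engineer would, in place of code of your own. Each camera call takes 0.05 s, during which the arm holds its last target. There are 200 camera calls.

## Working session

There is one attempt and no reset: what is moved stays moved. The work goes in short steps, each a Python script; the robot and the scene stay as the last script left them, time stands still between calls to the robot, and variables do not carry over. Pictures are saved under pics/ and viewed, about 8 in all and at most 12, crops included, and the job is handed in when it is done.

```bash
mkdir -p pics; cat > h.py <<'E'
import numpy as np, cv2
from rig import robot, hand, ik, camera
def save(name,c,crop=None,s=1):
    p=c["pixels"]
    if crop: p=p[crop[1]:crop[3],crop[0]:crop[2]]
    cv2.imwrite(f"pics/{name}.png",cv2.resize(p[...,::-1],None,fx=s,fy=s,interpolation=cv2.INTER_CUBIC))
def ray(c,uv):
    K=np.array(c["camera_matrix"]);R=np.array(c["R"]);t=np.array(c["t"])
    d=R.T@np.linalg.solve(K,[uv[0],uv[1],1.]);return -R.T@t,d/np.linalg.norm(d)
def onz(c,uv,z):
    o,d=ray(c,uv);return o+d*(z-o[2])/d[2]
def tri(rs):
    A=sum(np.eye(3)-np.outer(d,d) for o,d in rs);b=sum((np.eye(3)-np.outer(d,d))@o for o,d in rs)
    return np.linalg.solve(A,b)
E
python3 - <<'E'
from h import *
import pickle
cs={n:camera(n) for n in("top","side")}
pickle.dump(cs,open("c0.pkl","wb"))
for n in cs: save(n+"0",cs[n]); print(n,-np.array(cs[n]["R"]).T@cs[n]["t"],np.array(cs[n]["R"]).round(2).tolist())
E
```

```text
top [ 0.34799078 -0.0594855   1.14279472] [[0.02, -1.0, -0.02], [-0.99, -0.02, -0.1], [0.1, 0.02, -0.99]]
side [ 0.39356451 -0.92696507  0.8677094 ] [[1.0, -0.06, 0.01], [-0.04, -0.67, -0.74], [0.05, 0.74, -0.67]]
```

View pics/top0.png

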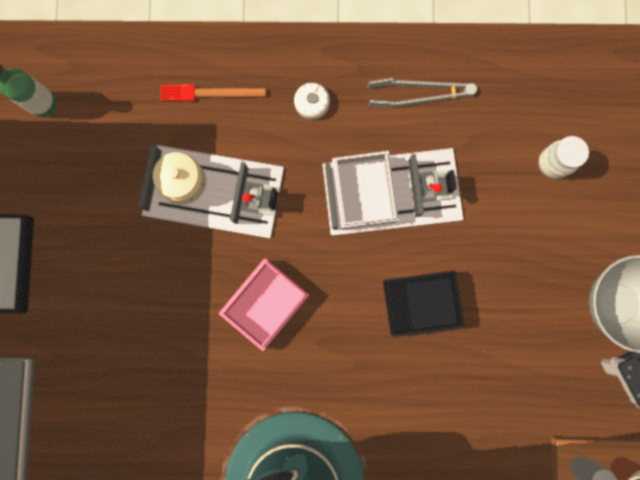

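View pics/side0.png

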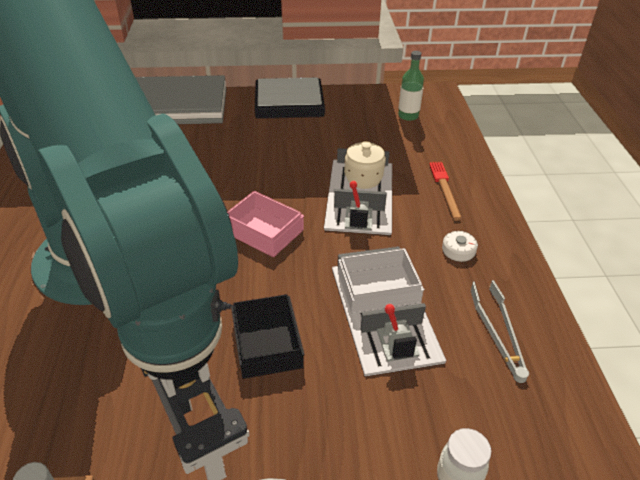

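The top view shows two stands. The one at (395,190) holds the grey nested pans, and the one at (212,190) holds the cream keeper. The black box at (425,303) and the pink box at (263,305) are look-alikes standing outside any stand. The target is the stand at (395,190), with its tab at about (451,181). I'll confirm it with an enlarged crop.

```bash
python3 - <<'E'
from h import *
import pickle
cs=pickle.load(open("c0.pkl","rb"))
a=cs["top"]["pixels"][140:245,315:475]; b=cs["side"]["pixels"][240:380,325:450]
a=cv2.resize(a,None,fx=2.5,fy=2.5,interpolation=2); b=cv2.resize(b,None,fx=3.2,fy=3.2,interpolation=2)
im=np.zeros((450,800,3),np.uint8); im[:a.shape[0],:400]=a[:,:400]; im[:b.shape[0],400:]=b[:450]
cv2.imwrite("pics/crop1.png",im[...,::-1])
for n in cs:
    h=cv2.cvtColor(cs[n]["pixels"],cv2.COLOR_RGB2HSV); m=(((h[...,0]<8)|(h[...,0]>172))&(h[...,1]>180)&(h[...,2]>110)).astype(np.uint8)
    k,_,s,c=cv2.connectedComponentsWithStats(m)
    for i in range(1,k):
        if s[i,4]>15: print(n,s[i],c[i].round(1))
E
```

```text
top [160  84  36  18 609] [177.3  92.2]
top [430 184  12   8  62] [436.2 187.3]
top [242 194  11   8  59] [246.4 197.3]
side [429 162  20  20 203] [437.8 170.5]
side [350 182   9  25  94] [354.7 191.9]
side [385 305  12  25 135] [391.3 314.9]
```

View pics/crop1.png

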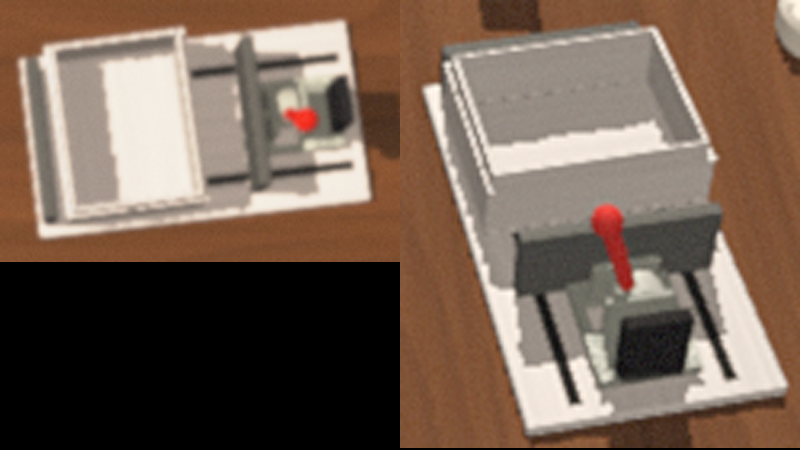

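The crop confirms it. The stand with the two nested aluminium pans has its tab at about (454,181) in the top view and (404,339) in the side view. Its lever ball is at (437,187) in top and (390,308) in side. Next I'll triangulate these.

```bash
python3 - <<'E'
from h import *
import pickle
cs=pickle.load(open("c0.pkl","rb"));T,S=cs["top"],cs["side"]
t=lambda x,y:(315+x/2.5,140+y/2.5); s=lambda x,y:(325+(x-400)/3.2,240+y/3.2)
for n,a,b in [("ball",t(305,119),s(607,219)),("tab",t(350,103),s(653,317)),("tabL",t(348,129),s(617,322)),("tabR",t(348,77),s(690,312)),
 ("standRL",t(371,200),s(530,433)),("standRR",t(345,21),s(786,388)),("fenceL",t(258,187),s(515,237)),("fenceR",t(241,38),s(718,208)),
 ("panL",t(204,200),s(495,180)),("panR",t(184,32),s(712,155))]:
    p=tri([ray(T,a),ray(S,b)]); e=[np.linalg.norm(np.cross(p-o,d)) for o,d in(ray(T,a),ray(S,b))]
    print(n,p.round(4),np.round(e,4))
for n,u in [("RL",(371,200)),("RR",(345,21)),("FL",(40,237)),("FR",(20,60))]: print(n,onz(T,t(*u),.008).round(4))
print(robot.get_orientation(),robot.get_tool_pos(),robot.get_opening())
E
```

```text
ball [ 0.5704 -0.2637  0.099 ] [0.0008 0.0008]
tab [ 0.5913 -0.3052  0.0654] [0.0015 0.0015]
tabL [ 0.572  -0.3044  0.0614] [0.0018 0.0018]
tabR [ 0.6116 -0.3036  0.0663] [0.0014 0.0014]
standRL [ 0.5247 -0.3348  0.007 ] [0.0018 0.0018]
standRR [ 0.6716 -0.3145  0.0089] [0.0005 0.0005]
fenceL [ 0.526  -0.2356  0.0542] [0.0013 0.0013]
fenceR [ 0.6446 -0.2222  0.0562] [0.0016 0.0016]
panL [ 0.5171 -0.1934  0.0558] [0.0035 0.0035]
panR [ 0.6501 -0.1777  0.0528] [0.0019 0.0019]
RL [ 0.5228 -0.3345  0.008 ]
RR [ 0.6713 -0.3146  0.008 ]
FL [ 0.4885 -0.0663  0.008 ]
FR [ 0.6353 -0.0477  0.008 ]
[-87.73872679  89.93697003 119.06192707] [ 0.28167882 -0.55756962  0.21588373] 0.09387570389300263
```

```bash
cat >> h.py <<'E'
from scipy.spatial.transform import Rotation as Ro
th=np.radians(97.4); u=np.array([np.cos(th),np.sin(th),0]); v=np.array([np.sin(th),-np.cos(th),0])
tab0=np.array([.592,-.302,0])
def ori(s):
    x=np.array([0,0,-1.]);y=s*v
    return Ro.from_matrix(np.c_[x,y,np.cross(x,y)]).as_euler("xyz",degrees=True)
E
python3 - <<'E' 2>&1 | grep -v arn
from h import *
p=tab0-.045*u
best=min((np.abs(np.array(q)-robot.get_q()).max(),s) for s in(1,-1) for q in[ik(p+[0,0,.2],ori(s))] if q is not None)
print(best); open("sgn","w").write(str(best[1])); o=ori(best[1])
hand.grip(0)
robot.goto(p+[0,0,.2],o)
robot.move_l(p+[0,0,.046],speed=.12)
print(robot.get_tool_pos(),robot.get_contact_force(),robot.get_time())
print(robot.move_l(p+.03*u+[0,0,.046],speed=.05,threshold=1.5),(robot.get_tool_pos()-p)@u)
print(robot.move_l(p+.125*u+[0,0,.046],speed=.03,threshold=10),(robot.get_tool_pos()-p)@u,robot.get_contact_force(),robot.get_time())
c=camera("side");save("side1",c,(310,200,470,320),5)
E
```

```text
(np.float64(29.876483829733328), 1)
[ 0.5982084  -0.34680602  0.04679292] [-0.006225   -0.43315456  0.86207762] 4.3667
False 0.029766954178026484
True 0.07908970538605768 [ 0.53791138 -4.3262773   3.85432942] 6.8417
```

View pics/side1.png

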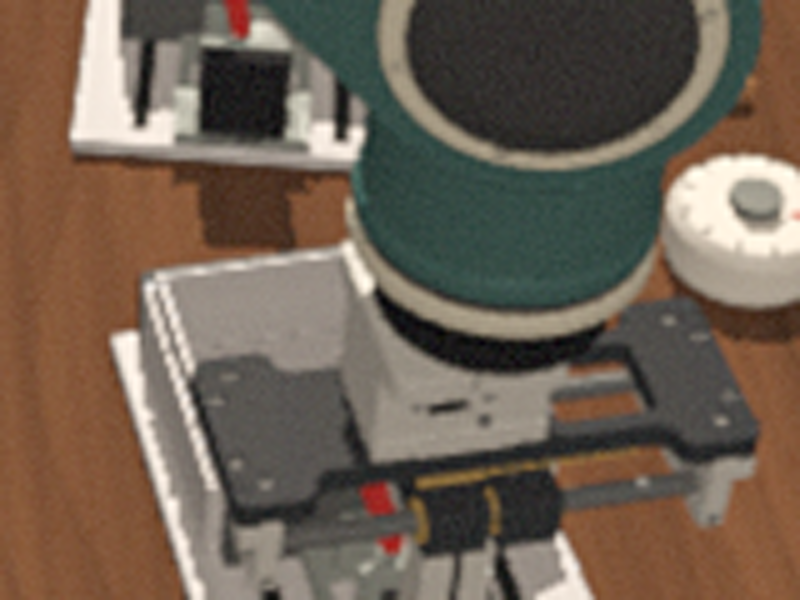

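The gripper body hides the fence, so I'll test by pushing on gently and then lift clear to check.

```bash
python3 - <<'E' 2>&1 | grep -v arn
from h import *
p=tab0-.045*u
for thr in(10,15):
    a=(robot.get_tool_pos()-p)@u
    print(robot.move_l(p+(a+.012)*u+[0,0,.046],speed=.02,threshold=thr),(robot.get_tool_pos()-p)@u,robot.get_contact_force())
robot.hold(.2); print((robot.get_tool_pos()-p)@u,robot.get_contact_force())
a=(robot.get_tool_pos()-p)@u
robot.move_l(p+(a-.025)*u+[0,0,.046],speed=.1)
robot.move_l(p+(a-.06)*u+[0,0,.25],speed=.25)
robot.move_l(p+(a-.06)*u-.25*v+[0,0,.25],speed=.3)
import pickle
cs={n:camera(n) for n in("top","side")}
pickle.dump(cs,open("c1.pkl","wb"))
A=cv2.resize(cs["top"]["pixels"][140:245,315:475],None,fx=2.5,fy=2.5,interpolation=2); b=cv2.resize(cs["side"]["pixels"][240:380,325:450],None,fx=3.2,fy=3.2,interpolation=2)
im=np.zeros((450,800,3),np.uint8); im[:A.shape[0],:400]=A[:,:400]; im[:b.shape[0],400:]=b[:450]
cv2.imwrite("pics/crop2.png",im[...,::-1]); print(a,robot.get_time())
E
```

```text
True 0.07906695838239378 [ 1.60668229 -1.59660932  1.71535172]
True 0.0790426581613606 [ 0.74647703 -2.95788677  2.40370187]
0.07901511848219349 [ 1.18127977 -1.42681957  0.19468657]
0.07901511848219349 10.1083
```

View pics/crop2.png

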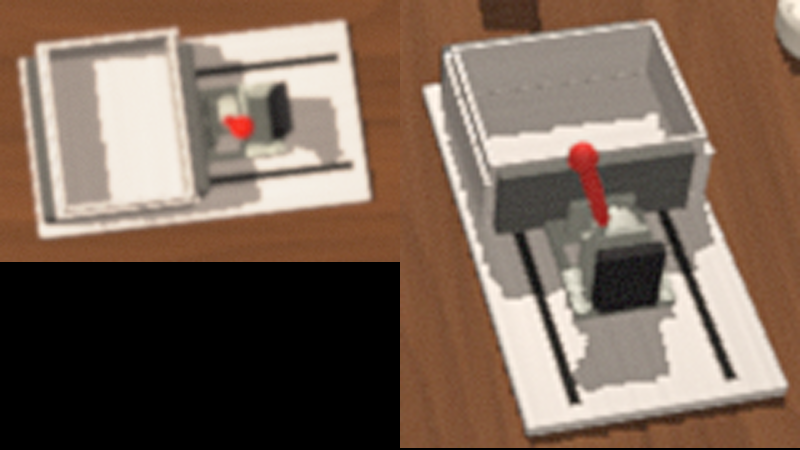

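The pans have moved about 7 mm and now sit against the end stop, with the fence flush on their face. The tab is at about (427,183) in top, and the lever is still free with its ball at (410,190). Next I'll push the lever over, away from the robot.

```bash
python3 - <<'E' 2>&1 | grep -v arn
from h import *
import pickle
cs=pickle.load(open("c1.pkl","rb"))
ball=tri([ray(cs["top"],(315+239/2.5,140+126/2.5)),ray(cs["side"],(325+183/3.2,240+157/3.2))])
piv=tab0+(.0475+.041)*u
print("ball",ball,"rel piv",(ball-piv)@u,(ball-piv)@v)
L=ball@u*u   # slide coordinate of lever
pv=piv@v
P=lambda d,z:L+(pv+d)*v+np.array([0,0,z])
z=.083
robot.move_l(P(-.075,.2),speed=.3)
robot.move_l(P(-.075,z),speed=.15)
print(robot.get_tool_pos(),robot.get_contact_force())
print(robot.move_l(P(.05,z),speed=.04,threshold=28),(robot.get_tool_pos()@v-pv),robot.get_contact_force(),robot.get_time())
c=camera("side");save("side3",c,(310,220,470,340),5)
E
```

```text
ball [ 0.56494459 -0.21466452  0.09586549] rel piv 0.0015926953832100846 -0.015581644494762974
[ 0.50638297 -0.22268582  0.08385231] [-0.39114658  0.49464402 -0.44092579]
True 0.03509904142735387 [-11.60745381  -1.80063119  14.57028651] 14.4
```

View pics/side3.png

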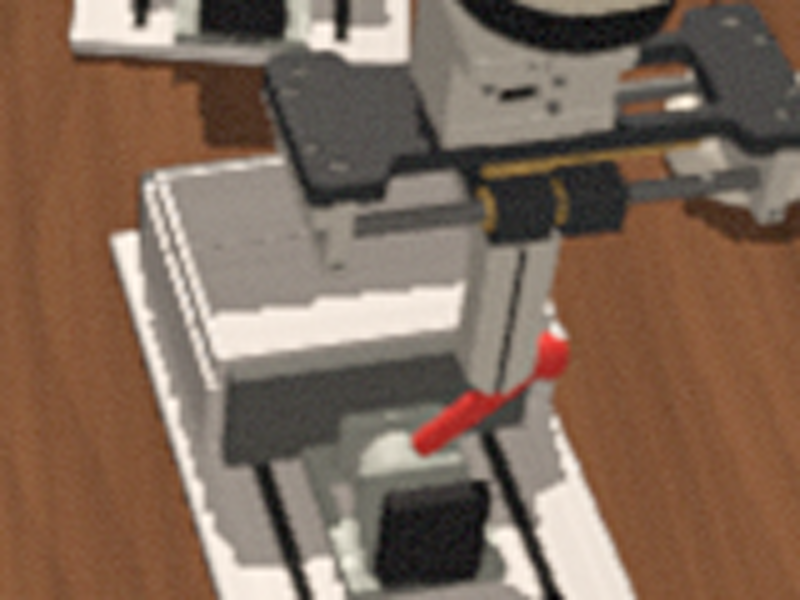

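The lever looks fully over. I'll back off and measure it.

```bash
python3 - <<'E' 2>&1 | grep -v arn
from h import *
import pickle
p=robot.get_tool_pos()
robot.move_l(p-.03*v,speed=.1); robot.move_l(p-.06*v+[0,0,.14],speed=.25); robot.move_l(p-.3*v-.1*u+[0,0,.17],speed=.3)
cs={n:camera(n) for n in("top","side")}; pickle.dump(cs,open("c2.pkl","wb"))
A=cv2.resize(cs["top"]["pixels"][140:245,315:475],None,fx=2.5,fy=2.5,interpolation=2); b=cv2.resize(cs["side"]["pixels"][240:380,325:450],None,fx=3.2,fy=3.2,interpolation=2)
im=np.zeros((450,800,3),np.uint8); im[:A.shape[0],:400]=A[:,:400]; im[:b.shape[0],400:]=b[:450]
cv2.imwrite("pics/crop3.png",im[...,::-1])
for n in cs:
    h=cv2.cvtColor(cs[n]["pixels"],cv2.COLOR_RGB2HSV); m=(((h[...,0]<8)|(h[...,0]>172))&(h[...,1]>180)&(h[...,2]>110)).astype(np.uint8)
    k,_,s,c=cv2.connectedComponentsWithStats(m)
    for i in range(1,k):
        if s[i,4]>15: print(n,s[i],c[i].round(1))
print(robot.get_time(),robot.get_tool_pos())
E
```

```text
top [160  84  36  18 608] [177.3  92.2]
top [403 153   6  31 128] [405.5 167.6]
top [242 194  11   8  60] [246.5 197.2]
side [429 162  20  20 203] [437.9 170.7]
side [350 182   9  25  94] [354.7 191.9]
side [393 286  29  24 169] [407.7 296.5]
16.75 [ 0.33167184 -0.34584029  0.25159127]
```

View pics/crop3.png

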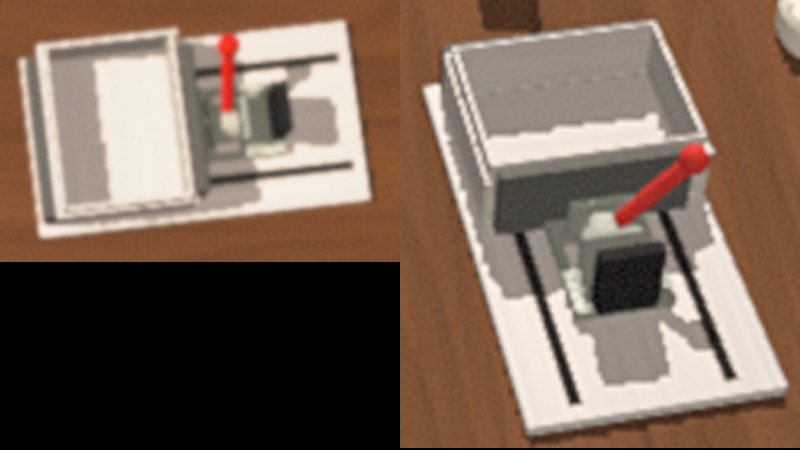

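```bash
python3 - <<'E' 2>&1 | grep -v arn
from h import *
import pickle
cs=pickle.load(open("c2.pkl","rb"))
ball=tri([ray(cs["top"],(315+228/2.5,140+45/2.5)),ray(cs["side"],(325+294/3.2,240+158/3.2))])
piv=tab0+.0885*u
d=(ball-piv); print(ball,d@u,d@v, np.degrees(np.arctan2(d@v,ball[2]-.03)), np.degrees(np.arccos((ball[2]-.03)/.07)))
b0=np.array([.56494459,-.21466452,.0959]);print("travel v",(ball-b0)@v)
E
```

```text
[ 0.63058996 -0.20802783  0.08406545] -0.00028072926075506176 0.05037175143286755 42.9744277218791 39.43338892950973
travel v 0.06595339606733083
```

The ball reads z 84 mm against the expected 79, and the lean reads 43° against 46, which is too ambiguous. I'll push again to check it is really on its stop.

```bash
python3 - <<'E' 2>&1 | grep -v arn
from h import *
import pickle
piv=tab0+.0885*u; pv=piv@v; L=(piv@u)*u
P=lambda d,z:L+(pv+d)*v+np.array([0,0,z])
z=.083
robot.move_l(P(-.04,.2),speed=.3); robot.move_l(P(-.03,z),speed=.2); robot.move_l(P(.015,z),speed=.08)
for thr in (4,14,22,30):
    a=robot.get_tool_pos()@v-pv
    print(thr,robot.move_l(P(a+.03,z),speed=.025,threshold=thr),robot.get_tool_pos()@v-pv,robot.get_contact_force())
p=robot.get_tool_pos()
robot.move_l(p-.03*v,speed=.1); robot.move_l(p-.06*v+[0,0,.14],speed=.25); robot.move_l(p-.3*v-.1*u+[0,0,.17],speed=.3)
cs={n:camera(n) for n in("top","side")}; pickle.dump(cs,open("c3.pkl","wb"))
for n in cs:
    h=cv2.cvtColor(cs[n]["pixels"],cv2.COLOR_RGB2HSV); m=(((h[...,0]<8)|(h[...,0]>172))&(h[...,1]>180)&(h[...,2]>110)).astype(np.uint8)
    k,_,s,c=cv2.connectedComponentsWithStats(m)
    for i in range(1,k):
        if s[i,4]>15: print(n,s[i],c[i].round(1))
print(robot.get_time())
A=cv2.resize(cs["top"]["pixels"][140:245,315:475],None,fx=2.5,fy=2.5,interpolation=2); b=cv2.resize(cs["side"]["pixels"][240:380,325:450],None,fx=3.2,fy=3.2,interpolation=2)
im=np.zeros((450,800,3),np.uint8); im[:A.shape[0],:400]=A[:,:400]; im[:b.shape[0],400:]=b[:450]
cv2.imwrite("pics/crop4.png",im[...,::-1])
E
```

```text
4 True 0.030417778946295493 [-0.71802883 -0.71540817 -0.33026995]
14 True 0.03396243247516373 [-5.60904766 -0.30502982  3.96916061]
22 True 0.033979179892356104 [-8.31075718 -0.33439085  4.76657021]
30 True 0.03407641092203684 [-10.8725198   -0.45931423  11.30545131]
top [160  84  36  18 604] [177.2  92.2]
top [403 152   6  31 133] [405.4 166. ]
top [242 194  10   8  59] [246.3 197.3]
side [429 162  19  20 210] [438.  170.8]
side [350 182   9  25  93] [354.8 192.1]
side [393 287  30  23 177] [408.7 297.4]
23.6667
```

View pics/crop4.png

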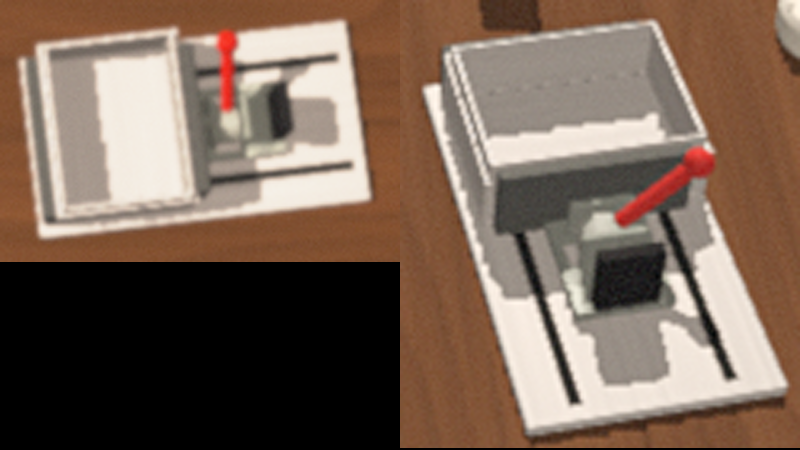

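```bash
python3 - <<'E' 2>&1 | grep -v arn
from h import *
import pickle
piv=tab0+.0885*u
for f in("c0","c2","c3"):
    cs=pickle.load(open(f+".pkl","rb")); pts={}
    for n,(r,lo) in {"top":((395,145,445,200),0),"side":((375,275,430,330),0)}.items():
        im=cs[n]["pixels"][r[1]:r[3],r[0]:r[2]]
        h=cv2.cvtColor(cv2.resize(im,None,fx=8,fy=8,interpolation=2),cv2.COLOR_RGB2HSV)
        m=(((h[...,0]<9)|(h[...,0]>171))&(h[...,1]>150)&(h[...,2]>80)).astype(np.uint8)
        dt=cv2.distanceTransform(m,cv2.DIST_L2,5); y,x=np.mean(np.argwhere(dt>dt.max()*.93),0)
        pts[n]=((x+.5)/8-.5+r[0],(y+.5)/8-.5+r[1])
    b=tri([ray(cs[n],pts[n]) for n in pts]); d=b-piv-(0 if f!="c0" else 1)*(-.0475)*u
    print(f,pts,b.round(4),d@u,d@v,"ang",np.degrees(np.arctan2(d@v,b[2]-.03)))
E
```

```text
c0 {'top': (np.float64(436.9823717948718), np.float64(187.58814102564102)), 'side': (np.float64(389.3652777777778), np.float64(308.92083333333335))} [ 0.5703 -0.2638  0.098 ] -0.00035279352806737624 -0.016630403287373644 ang -13.746176751605283
c2 {'top': (np.float64(405.6281779661017), np.float64(158.08792372881356)), 'side': (np.float64(415.94181034482756), np.float64(289.4461206896552))} [ 0.6299 -0.207   0.083 ] 0.0008008460862711259 0.04983844683504129 ang 43.21502189374849
c3 {'top': (np.float64(405.4140625), np.float64(156.328125)), 'side': (np.float64(417.58522727272725), np.float64(290.4744318181818))} [ 0.6337 -0.207   0.0801] 0.00034752623185952124 0.05362754811043865 ang 46.92092393155177
```

The second push moved the lever 3.7° further, to about 46.9°. That matches the 46° stop, so the first push had stopped short. As an independent final check I'll press down on the ball from above, which also turns the lever towards lock.

```bash
python3 - <<'E' 2>&1 | grep -v arn
from h import *
import pickle
b=np.array([.6325,-.207,0])
robot.move_l(b+[0,0,.2],speed=.3); robot.move_l(b+[0,0,.108],speed=.15)
for thr in(4,16,24):
    z=robot.get_tool_pos()[2]
    print(thr,robot.move_l(b+[0,0,z-.02],speed=.025,threshold=thr),"tip z",robot.get_tool_pos()[2]-.011,robot.get_contact_force())
robot.move_l(b+[0,0,.2],speed=.2); robot.move_l(b-.3*v-.1*u+[0,0,.25],speed=.3)
cs={n:camera(n) for n in("top","side")}; pickle.dump(cs,open("c4.pkl","wb"))
pts={}
for n,r in {"top":(395,145,445,200),"side":(375,275,430,330)}.items():
    im=cs[n]["pixels"][r[1]:r[3],r[0]:r[2]]
    h=cv2.cvtColor(cv2.resize(im,None,fx=8,fy=8,interpolation=2),cv2.COLOR_RGB2HSV)
    m=(((h[...,0]<9)|(h[...,0]>171))&(h[...,1]>150)&(h[...,2]>80)).astype(np.uint8)
    dt=cv2.distanceTransform(m,cv2.DIST_L2,5); y,x=np.mean(np.argwhere(dt>dt.max()*.93),0)
    pts[n]=((x+.5)/8-.5+r[0],(y+.5)/8-.5+r[1])
B=tri([ray(cs[n],pts[n]) for n in pts]); d=B-tab0-.0885*u
print(B.round(4),d@v,np.degrees(np.arctan2(d@v,B[2]-.03)),robot.get_time())
save("fin",cs["side"],(310,130,470,380),2.4)
E
```

```text
4 True tip z 0.08754176856606087 [-0.19462061 -0.15662305  8.52513842]
16 True tip z 0.0869783405656728 [-4.79833326  1.38189801 16.01932894]
24 True tip z 0.08681640801328937 [-0.04585224  1.73393428 17.67837431]
[ 0.6312 -0.2075  0.082 ] 0.05103510416604615 44.45593927763767 28.8083
```

View pics/fin.png

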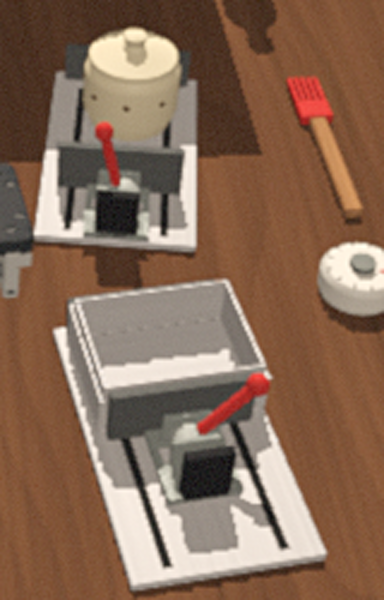

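```bash
python3 - <<'E'
from h import *
import pickle
for f in("c2","c3","c4"):
    cs=pickle.load(open(f+".pkl","rb"))
    for n,r in {"top":(395,145,445,200),"side":(375,275,430,330)}.items():
        im=cs[n]["pixels"][r[1]:r[3],r[0]:r[2]].astype(float)
        w=np.clip(im[...,0]-im[...,1:].max(2)-40,0,None); y,x=np.mgrid[:w.shape[0],:w.shape[1]]
        cx,cy=(w*x).sum()/w.sum(),(w*y).sum()/w.sum(); C=np.cov(np.c_[x.ravel(),y.ravel()].T,aweights=w.ravel())
        e,V=np.linalg.eigh(C); a=V[:,1]
        print(f,n,round(cx+r[0],2),round(cy+r[1],2),"axis deg",np.degrees(np.arctan2(a[1],a[0])).round(2),"len",e[1]**.5)
E
```

```text
c2 top 406.47 164.84 axis deg 105.03 len 10.779652694247957
c2 side 408.92 296.02 axis deg 143.65 len 11.001559632554642
c3 top 406.27 164.17 axis deg 102.57 len 10.732566914332532
c3 side 409.88 296.76 axis deg 145.37 len 11.088140427387572
c4 top 406.55 164.56 axis deg 103.49 len 10.687259490619141
c4 side 409.3 296.49 axis deg 143.93 len 11.081432846462734
```

```bash
python3 -c "
from rig import robot
print(robot.get_contact_force(),robot.get_time()); robot.hand_in()"
```

```text
[ 0.15820041 -0.80896083  0.55395902] 28.8083
the job is handed in; nothing more can be done
```

The fence is up against the pans and its lever is pushed over to lock. I handed the job in at 28.8 s with the arm well clear of everything.

- **Fence:** I pushed the tab about 48 mm until it stopped firmly. Further pushes, set to stop at a 10–15 N force rise, moved it no further. The pictures show the pans shifted about 7 mm onto the end stop, with the fence flush against them.
- **Lever:** The first sideways push appeared to stop a few degrees short, so I pushed it again and then pressed down on the ball.
    - On the second push the finger stayed within 0.1 mm as the force limit rose from 14 to 30 N.
    - When I pressed down, the fingertip stopped at a height of 87 mm. The top of the ball should be at 88 mm when locked.
- **Disagreement:** The camera estimates of the final lean don't quite agree. They read 43° after the first push, 46.9° after the second and 44.5° at the end, against a nominal 46°. I took this as image noise of about 2°, but the lever may have relaxed slightly after the last press.
- **Other stand:** I never touched the garlic keeper's lever, and it looks unchanged in the images. The black and pink look-alikes were left alone.

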